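Find the hidden release slot and pop the fuse tray

TASK

The fuse tray in the front of the small bench power supply is shut and has no pull: its release sits at the bottom of a slot somewhere along the low ledge at the back of the supply, hidden behind the taller cover. Run a closed fingertip along that ledge until you find the slot, press the release plate inside it all the way down so that the tray slides out and stays out, then move clear. Do not touch the tray, and leave the jar, the reel and the tape roll standing where they are; nothing is to be gripped or lifted.

Things in the scene. Friction and masses are not known exactly. Their poses are not given: they have to be found in the camera images.
- unit: Bench power supply, grey painted metal, fixed to the bench: 330 mm along its y, 144 mm along its x, 60 mm high. Origin: middle of its width, at bench level, under the cover. x points to its back (away from the robot at yaw 0), z up. The cover reaches from x -70 to +30 mm, flat top 60 mm above the bench; the low rear ledge from x +30 to +74 mm.
- ledge_mid (a point): Middle of the rear ledge's top: x +52, y 0, z +36 mm from the supply's origin, same axes. The ledge is flat, 44 mm deep in x, from y -75 to +75 mm; end pieces beyond are 1.5 mm higher, without slot. The slot is a gap across the whole ledge, open at the rear, 60 mm long in y, walls upright and rigid. Its middle lies anywhere from y -43 to +43 mm and must be felt or seen.
- release (a joint): Travel of the release plate, m: 0 as found, 0.008 fully down; straight down, gives way at about 5 N (more if fast), stays where left. Flat plate in the slot, 56 mm in y by 38 mm in x, grey like the ledge, its top 10 mm below the ledge top (26 mm above the bench), 18 mm above the bench when fully down.
- tray: Fuse tray in the front of the supply, grey front 124 mm wide and 21 mm high, centred on the supply's width, 8 to 29 mm above the bench. Its origin coincides with the supply's origin when shut. A linkage slides it out of the front (the supply's -x) by 4 mm for each mm that the release plate goes down, 32 mm in all; it stays there.
- flux_jar: Bystander: squat screw jar with a yellow lid, 54 mm across, 38 mm high, loose, standing behind the left end of the ledge. Origin: centre of its underside.
- wick_reel: Bystander: small yellow reel standing on its flange, 43 x 48 mm, 30 mm high, loose, behind the right end of the ledge. Origin: centre of its underside.
- tape_1: Bystander: roll of black tape lying flat, 62 mm across, 19 mm high, loose, in front of the left part of the supply. Origin: centre of its underside.

How it is judged (in metres and radians):
At the end, for the whole second after the job is handed in: The release plate is down by at least 6.8 of its 8 mm, the tray stands out by at least 26 mm and is at rest, and jar, reel and tape roll are within 20 mm of where they stood (value of joint release above 0.0068 m and x of tray in the frame of unit below -0.026 m and linear speed of tray below 0.01 m/s and distance of each of flux_jar, wick_reel, tape_1 from where it was at the start of the episode below 0.02 m); the robot touches nothing.
It fails at once if the tray is pushed or pulled by the robot itself (over 1 N) (contact force between any of the fingers, the arm and tray above 1 N).
It fails at once if the jar, the reel or the tape roll is moved or lifted by 20 mm or more (distance of any of flux_jar, wick_reel, tape_1 from where it was at the start of the episode above 0.02 m).
It also fails if it takes over 42 s, if anything falls off the work surface, if the arm or the gripper's body presses on something with over 40 N, if the wrist force passes 120 N, or if a joint passes its speed limit or range.

ROBOT

A 6-joint arm with a two-finger parallel gripper is mounted at the origin on a cart in front of the work surface, level with it; the furniture and walls round the work are solid. World frame = base frame: x ahead of the robot, y to its left, z up, the work surface at z = 0. Lengths are in m, angles in degrees, forces in N, time in s.
With the tool pointing down it reaches from about 0.3 to 0.75 m from the base axis. Payload 8.5 kg.
Tool frame: the origin (TCP) lies on the centre line of the jaws, within the pads' length; the fingertips stand 17 mm ahead of it and the grasp point (between the pads) lies 2 mm behind it; z points along the fingers, y is the line along which they close (so a half turn about z gives the same grasp; the last joint's range is limited). The gripper opens to 85 mm and grips with 20 to 120 N. Pads are 22 mm wide; open, the fingers measure 114 mm over their backs; the gripper's body (76 mm by 85 mm) begins 54 mm behind the grasp point. The pads swing forward as they close: fully open they stand 13 mm farther back than shut.
Start: joints at [-88.195, 21.807, 74.336, -0, 83.858, -12.336], TCP at [0.134, -0.533, 0.248] pointing down, gripper open.
Joint ranges: [-178.18, 178.18], [-50.72, 133.34], [12.68, 142.11], [-81.47, 261.47], [9.98, 163.14], [-165.26, 165.26]. Speed limits (degrees/s): [136.94, 136.94, 180, 180, 180, 180].

INTERFACE

Orientations are given as [roll, pitch, yaw] about the fixed x, y, z axes, in that order (R = Rz(yaw) Ry(pitch) Rx(roll)).
In Python, from station import * gives the robot as it stands. The module is installed in compiled form; this text tells all that it offers.
- The arm moves only by the tool play_rows, never from a script. Its argument "increments" is a list of rows, each an object with "dp": the shift along the tool's x, y, z in m, a list of three; "turn": the turn about the tool's z in rad; "grip": the finger opening in m, from 0 to 0.0854. A call has 1 to 20 rows; each row is the pose to reach, as a shift and turn from the pose commanded when the call began, along the tool's axes at that moment; what a row does not reach only later rows make up. A row lasts 1/8 s, in which the tool goes at most 62.5 mm and 10.7 degrees, less where a joint would pass 70% of its speed; a pose out of reach is approached as far as the arm can. A call with a gripper value outside its range is refused whole. The fingers move at their own pace and stop on an object; the grip force is fixed at half the most. Time passes only in rows, so rows that repeat a pose let the fingers close. It gives the time, the measured TCP pose, the force, the opening and the grip force at its end, in the units of the state.
- get_obs(): the state, without advancing time (a new reading comes with each control period).
- get_image(name): name is "side" or "top" or "wrist"; returns a dict with "image" (384x512x3 uint8, red, green, blue), "fx", "fy", "cx", "cy" (pixels), "xyz" and "rotation" of the camera in the world. Camera axes: x right, y up, looking along -z (the intrinsics and any distortion apply to the point x, -y, -z); pixel columns grow to the right and rows downward; lengths in m; the calibration is good to about 2 mm. A picture is of the moment at which its call begins. There is no depth.
- job_done(): hands the job in; it is judged then, once.
The state is a dict: "t": time; "q": joint angles; "dq": joint speeds; "effort": joint torques, N m; "eef_pos": TCP position; "ee_rot": TCP orientation; "wrist_force": force on the tool from outside, world axes, zero at the start; "torque": the same for the moment, N m; "finger_gap": finger opening in m; "gripper_force": force on a finger pad.
Only numpy, scipy, OpenCV 4.12 (cv2) and the standard library are available. Lean on these libraries where they do the work, as an engineer would, in place of code of your own. Each camera call takes 0.05 s, during which the arm holds its last target. There are 200 camera calls.

## Working session

There is one attempt and no reset: what is moved stays moved. The work goes in short steps, Python scripts to look and compute and a tool call to move; the robot and the scene stay as the last step left them, time stands still between calls to the robot, and variables do not carry over. Pictures are saved under pics/ and viewed, at most 10 in all, crops included, and the job is handed in when it is done.

Besides the shell and the picture viewer there is one more tool, called after "Call:" as name(argument=value, ...), one argument or row to a line, values as JSON. play_rows: Moves the arm, as the interface text tells. Its arguments: {"type":"object","properties":{"increments":{"type":"array","items":{"type":"object","properties":{"dp":{"type":"array","items":{"type":"number"}},"turn":{"type":"number"},"grip":{"type":"number"}}}}},"required":["increments"]}

```bash
mkdir -p pics; cat > h.py <<'E'
from station import *
import numpy as np, cv2
def save(n,f):
    d=get_image(n); cv2.imwrite(f,d["image"][:,:,::-1]); return d
def ray(d,u,v,z):
    c=np.array([(u-d["cx"])/d["fx"],-(v-d["cy"])/d["fy"],-1.0])
    w=np.array(d["rotation"]).reshape(3,3)@c; o=np.array(d["xyz"]); return o+w*(z-o[2])/w[2]
E
python3 - <<'E'
from h import *
import pickle
a=save("top","pics/top0.png"); b=save("side","pics/side0.png")
cv2.imwrite("pics/both.png",cv2.resize(np.hstack([a["image"],b["image"]])[:,:,::-1],None,fx=.78,fy=.78))
pickle.dump((a,b),open("im.pkl","wb"))
for d in(a,b): print({k:np.round(v,4).tolist() for k,v in d.items() if k!="image"})
o=get_obs(); print(o["t"],o["eef_pos"],o["ee_rot"],o["finger_gap"],o["wrist_force"])
E
```

```text
{'fx': 482.6002, 'fy': 482.6002, 'cx': 251.2401, 'cy': 188.492, 'xyz': [0.4689, 0.032, 0.9321], 'rotation': [4.6816, 0.4877, -90.2161]}
{'fx': 394.2503, 'fy': 394.2503, 'cx': 249.7275, 'cy': 194.6249, 'xyz': [0.5118, -0.7751, 0.3984], 'rotation': [66.885, -0.2895, 0.8451]}
0.1 [ 0.1343596  -0.5330795   0.24776184] [-1.79924618e+02 -1.59757408e-02  1.41425735e+01] 0.08525759734353186 [ 0.04175515 -0.07685962 -1.73407938]
```

View pics/top0.png

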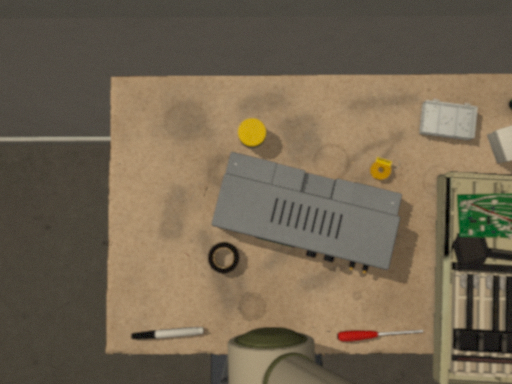

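View pics/side0.png

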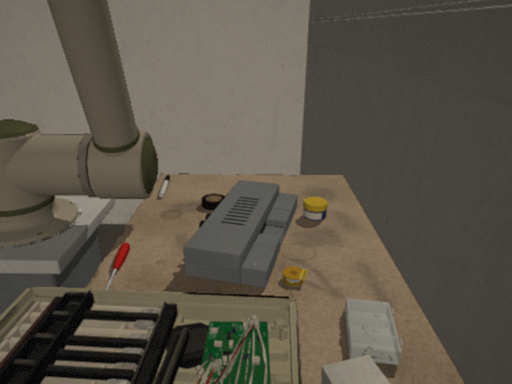

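The top view shows the supply with its corners near (232,153), (401,192), (388,268) and (213,226). A slot-like step shows in the rear ledge around columns 303–335. I'll enlarge that area and calibrate it.

```bash
sed -i 's/w=np.array(d\["rotation"\]).reshape(3,3)@c/w=R.from_euler("xyz",d["rotation"],degrees=True).apply(c)/; 2a from scipy.spatial.transform import Rotation as R' h.py
python3 - <<'E'
from h import *
import pickle
a,b=pickle.load(open("im.pkl","rb"))
c=cv2.convertScaleAbs(a["image"][140:280,205:410,::-1],alpha=1.5)
c=cv2.resize(c,None,fx=3.9,fy=3.9,interpolation=cv2.INTER_CUBIC)
cv2.imwrite("pics/crop.png",c)
s=cv2.convertScaleAbs(b["image"][170:300,180:345,::-1],alpha=1.6)
cv2.imwrite("pics/crops.png",cv2.resize(s,None,fx=4.5,fy=4.5,interpolation=cv2.INTER_CUBIC))
for u,v,z in [(232,153,.0375),(401,192,.0375),(388,268,.06),(213,226,.06)]: print(ray(a,u,v,z))
hsv=cv2.cvtColor(a["image"],cv2.COLOR_RGB2HSV)
m=cv2.inRange(hsv,(20,150,120),(35,255,255))
n,_,st,ce=cv2.connectedComponentsWithStats(m)
for i in range(1,n):
  if st[i,4]>60: print(st[i],ray(a,*ce[i],.034))
E
```

```text
[0.60905098 0.07513843 0.0375    ]
[ 0.53446316 -0.23826568  0.0375    ]
[ 0.39691211 -0.20437623  0.06      ]
[0.47284181 0.1083922  0.06      ]
[238 118  29  28 647] [0.64986575 0.0381291  0.034     ]
[370 157  22  23 338] [ 0.57963135 -0.20318742  0.034     ]
```

View pics/crop.png

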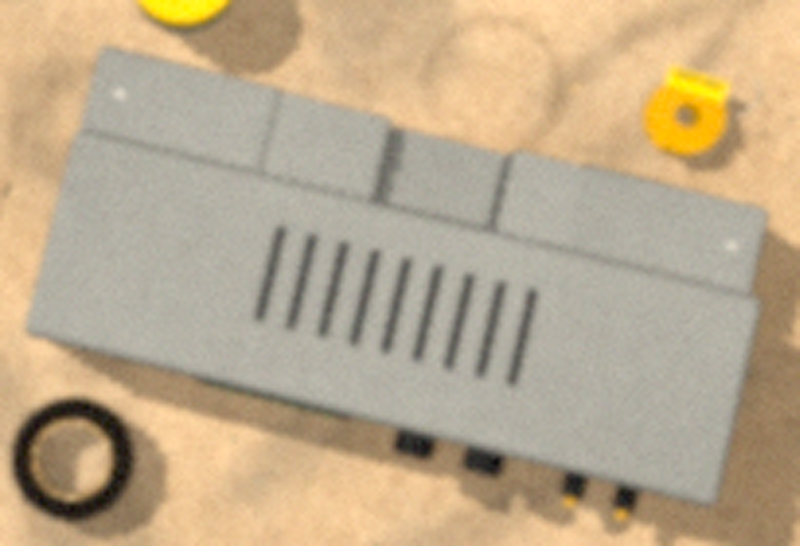

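View pics/crops.png

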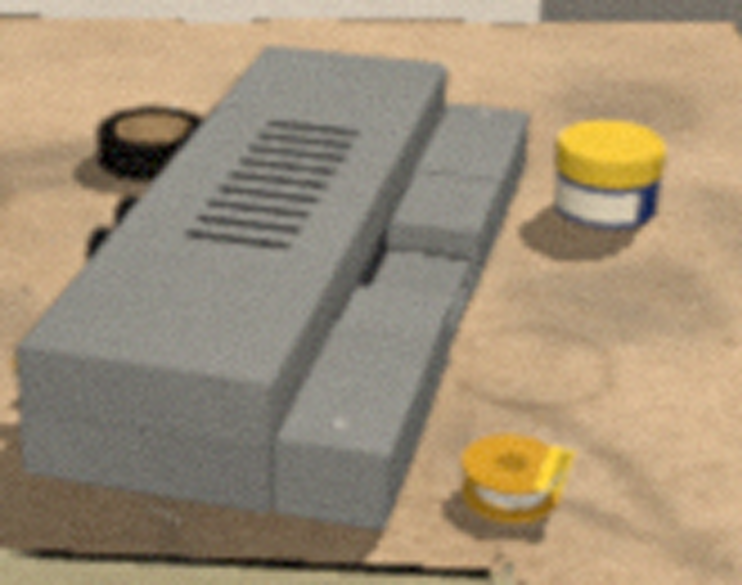

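```bash
python3 - <<'E'
from h import *
import pickle
a,b=pickle.load(open("im.pkl","rb"))
def T(x,y,z): return ray(a,205+(x+.5)/3.9-.5,140+(y+.5)/3.9-.5,z)
RL,RR,FR,FL=T(103,48,.0375),T(768,211,.0375),T(716,502,.06),T(29,331,.06)
print(RL,RR,FR,FL,[np.linalg.norm(p-q) for p,q in((RL,RR),(FL,FR))])
e=(RL-RR)+(FL-FR); yaw=np.arctan2(e[1],e[0])-np.pi/2
X=np.array([np.cos(yaw),np.sin(yaw),0]);Y=np.array([-X[1],X[0],0])
rear=(RL+RR)/2; fr=(FL+FR)/2; print("yaw",np.degrees(yaw),"depth",(rear-fr)@X,(rear-fr)@Y)
O=((rear-X*.074)+(fr+X*.07))/2; O[2]=0; print("O",O)
for n,p in dict(lt=T(390,128,.036),lf=T(377,200,.036),rt=T(510,155,.036),rf=T(493,228,.036),coverL=T(85,133,.06),coverR=T(757,298,.06)).items(): print(n,(p-O)@X,(p-O)@Y)
S=lambda x,y,z: ray(b,180+(x+.5)/4.5-.5,170+(y+.5)/4.5-.5,z)
for n,p in dict(slotL_back=S(475,248,.036),slotL_front=S(390,240,.036),rearR=S(387,440,.0375),coverR=S(275,382,.06),coverL=S(445,68,.06),rearL=S(527,115,.0375)).items(): print(n,p,(p-O)@X,(p-O)@Y)
E
```

```text
[0.61107129 0.07693835 0.0375    ] [ 0.53124234 -0.23919139  0.0375    ] [ 0.39629935 -0.20474788  0.06      ] [0.47554538 0.11008854 0.06      ] [np.float64(0.3260531681449911), np.float64(0.324656594231654)]
yaw -14.150149123630312 depth 0.13939332988906902 0.0002885313908840512
O [ 0.50160028 -0.06373917  0.        ]
lt 0.06739460463370132 0.02045775075083306
lf 0.03228951835271111 0.018453848387643516
rt 0.06850883620325234 -0.038160360222594794
rf 0.03253872429338092 -0.03824303081658364
coverL 0.027751063606161138 0.15958521798089315
coverR 0.027914898911850648 -0.1604381671489368
slotL_back [ 0.57378147 -0.07672337  0.036     ] 0.07316526822920645 0.005055447375374897
slotL_front [ 0.53640686 -0.0699343   0.036     ] 0.035264984626404566 0.0025017916480706676
rearR [ 0.53145317 -0.23080092  0.0375    ] 0.06978766023304675 -0.15469487888161315
coverR [ 0.49092256 -0.2286574   0.06      ] 0.029962802439687786 -0.16252467117764258
coverL [0.56782596 0.07799514 0.06      ] 0.029567382650303058 0.1536236523606181
rearL [0.61054714 0.06997722 0.0375    ] 0.07295242166298467 0.15629278574547237
```

The slot edges come out at y of about +19 and -38 mm in the unit frame, which is 58 mm long against the given 60. Its middle is at y of about -9.5 mm. The unit's yaw is about -14.2°. I'll move above the slot with the fingers closed.

Call:
play_rows(
  increments=[
    {"dp": [0.018,-0.012,0],"turn": 0.018,"grip": 0},
    {"dp": [0.055,-0.036,0],"turn": 0.053,"grip": 0},
    {"dp": [0.092,-0.06,0],"turn": 0.09,"grip": 0},
    {"dp": [0.13,-0.084,0],"turn": 0.125,"grip": 0},
    {"dp": [0.168,-0.109,0],"turn": 0.162,"grip": 0},
    {"dp": [0.206,-0.134,0],"turn": 0.2,"grip": 0},
    {"dp": [0.244,-0.158,0],"turn": 0.235,"grip": 0},
    {"dp": [0.282,-0.183,0.01],"turn": 0.272,"grip": 0},
    {"dp": [0.32,-0.208,0.02],"turn": 0.31,"grip": 0},
    {"dp": [0.358,-0.232,0.03],"turn": 0.345,"grip": 0},
    {"dp": [0.396,-0.257,0.04],"turn": 0.382,"grip": 0},
    {"dp": [0.434,-0.282,0.055],"turn": 0.42,"grip": 0},
    {"dp": [0.47,-0.305,0.07],"turn": 0.455,"grip": 0},
    {"dp": [0.497,-0.323,0.08],"turn": 0.48,"grip": 0},
    {"dp": [0.512,-0.3325,0.088],"turn": 0.494,"grip": 0},
    {"dp": [0.512,-0.3325,0.088],"turn": 0.494,"grip": 0},
    {"dp": [0.512,-0.3325,0.088],"turn": 0.494,"grip": 0},
  ],
)

```text
t: 2.22
eef_pos: [0.5493, -0.0863, 0.1605]
ee_rot: [180.0, 0.0, -14.2]
wrist_force: [-0.6, -0.3, 0.2]
finger_gap: -0.0003
gripper_force: 0.0
```

```bash
python3 - <<'E'
from h import *
o=get_obs(); print(o["t"],o["eef_pos"],o["ee_rot"],o["finger_gap"],o["wrist_force"])
d=save("wrist","pics/w1.png"); print({k:np.round(v,4).tolist() for k,v in d.items() if k!="image"})
E
```

```text
2.225 [ 0.54926817 -0.08630766  0.16050004] [ 1.79989420e+02  5.62209883e-03 -1.41678880e+01] -0.00033231950864138105 [-0.55585306 -0.25699087  0.1964914 ]
{'fx': 313.108, 'fy': 313.108, 'cx': 256.5509, 'cy': 188.7209, 'xyz': [0.624, -0.1037, 0.2854], 'rotation': [-17.5626, -0.0463, -104.1599]}
```

View pics/w1.png

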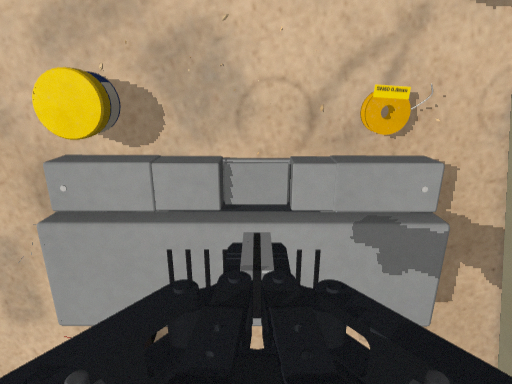

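The wrist view shows the slot between columns 222 and 290, centred at 256, in line with the jaws. The ledge's rear edge is at row 157 and the cover's edge at row 212. I'll check the x position by rays.

```bash
python3 - <<'E'
from h import *
d=get_image("wrist"); o=get_obs(); p=o["eef_pos"]
yaw=np.radians(-14.16); X=np.array([np.cos(yaw),np.sin(yaw),0]);Y=np.array([-X[1],X[0],0])
for n,u,v,z in [("slotL",222,160,.036),("slotR",290,160,.036),("rear",256,157,.036),("rearL",46,162,.0375),("rearR",438,162,.0375),("coverL",40,222,.06),("coverR",447,222,.06),("coverm",256,211,.06),("fl",60,325,.06)]:
    q=ray(d,u,v,z)-p; print(n,np.round([q@X,q@Y],4))
E
```

```text
slotL [0.0222 0.0293]
slotR [ 0.0222 -0.0259]
rear [0.0247 0.0017]
rearL [0.021  0.1715]
rearR [ 0.0208 -0.1456]
coverL [-0.0218  0.1705]
coverR [-0.0221 -0.1477]
coverm [-0.0127  0.0017]
fl [-0.1197  0.1734]
```

The ledge middle is 1–2 mm farther in x and 1.5 mm to the left. I'll correct that and go down just into the slot mouth, with the tip at about 32 mm.

Call:
play_rows(
  increments=[
    {"dp": [0.0015,-0.0015,0.01],"turn": 0,"grip": 0},
    {"dp": [0.0015,-0.0015,0.03],"turn": 0,"grip": 0},
    {"dp": [0.0015,-0.0015,0.05],"turn": 0,"grip": 0},
    {"dp": [0.0015,-0.0015,0.07],"turn": 0,"grip": 0},
    {"dp": [0.0015,-0.0015,0.085],"turn": 0,"grip": 0},
    {"dp": [0.0015,-0.0015,0.095],"turn": 0,"grip": 0},
    {"dp": [0.0015,-0.0015,0.1],"turn": 0,"grip": 0},
    {"dp": [0.0015,-0.0015,0.104],"turn": 0,"grip": 0},
    {"dp": [0.0015,-0.0015,0.108],"turn": 0,"grip": 0},
    {"dp": [0.0015,-0.0015,0.111],"turn": 0,"grip": 0},
    {"dp": [0.0015,-0.0015,0.111],"turn": 0,"grip": 0},
  ],
)

```text
t: 3.7
eef_pos: [0.5514, -0.0847, 0.0492]
ee_rot: [-180.0, 0.0, -14.2]
wrist_force: [-0.2, -0.3, 0.3]
finger_gap: 0.0002
gripper_force: 0.0
```

The tip is below the ledge top with no force, so it is in the slot. Pressing slowly.

Call:
play_rows(
  increments=[
    {"dp": [0,0,0.002],"turn": 0,"grip": 0},
    {"dp": [0,0,0.004],"turn": 0,"grip": 0},
    {"dp": [0,0,0.005],"turn": 0,"grip": 0},
    {"dp": [0,0,0.006],"turn": 0,"grip": 0},
    {"dp": [0,0,0.007],"turn": 0,"grip": 0},
    {"dp": [0,0,0.008],"turn": 0,"grip": 0},
    {"dp": [0,0,0.009],"turn": 0,"grip": 0},
    {"dp": [0,0,0.0095],"turn": 0,"grip": 0},
    {"dp": [0,0,0.0095],"turn": 0,"grip": 0},
  ],
)

```text
t: 4.82
eef_pos: [0.5515, -0.0847, 0.0398]
ee_rot: [-180.0, -0.0, -14.2]
wrist_force: [-0.3, 0.7, 3.0]
finger_gap: -0.0001
gripper_force: 1.7
```

The force is 3 N with the tip at about 23 mm, so the plate is moving. Continuing to the stop.

Call:
play_rows(
  increments=[
    {"dp": [0,0,0.001],"turn": 0,"grip": 0},
    {"dp": [0,0,0.002],"turn": 0,"grip": 0},
    {"dp": [0,0,0.003],"turn": 0,"grip": 0},
    {"dp": [0,0,0.004],"turn": 0,"grip": 0},
    {"dp": [0,0,0.0045],"turn": 0,"grip": 0},
    {"dp": [0,0,0.005],"turn": 0,"grip": 0},
    {"dp": [0,0,0.005],"turn": 0,"grip": 0},
  ],
)

```text
t: 5.7
eef_pos: [0.5515, -0.0848, 0.035]
ee_rot: [180.0, -0.0, -14.2]
wrist_force: [-0.9, 0.7, 5.1]
finger_gap: 0.0005
gripper_force: 2.6
```

Call:
play_rows(
  increments=[
    {"dp": [0,0,0.0005],"turn": 0,"grip": 0},
    {"dp": [0,0,0.001],"turn": 0,"grip": 0},
    {"dp": [0,0,0.0015],"turn": 0,"grip": 0},
    {"dp": [0,0,0.0015],"turn": 0,"grip": 0},
  ],
)

```text
t: 6.2
eef_pos: [0.5516, -0.0848, 0.0346]
ee_rot: [180.0, -0.1, -14.2]
wrist_force: [-3.8, 0.2, 17.0]
finger_gap: 0.0001
gripper_force: 8.3
```

The force is up to 17 N and the arm has stalled at tip z of about 17.6 mm, which is the end stop. Retracting straight up, then off to the side for a check.

Call:
play_rows(
  increments=[
    {"dp": [0,0,-0.01],"turn": 0,"grip": 0},
    {"dp": [0,0,-0.03],"turn": 0,"grip": 0},
    {"dp": [0,0,-0.06],"turn": 0,"grip": 0},
    {"dp": [0,0,-0.1],"turn": 0,"grip": 0},
    {"dp": [0,0,-0.14],"turn": 0,"grip": 0},
    {"dp": [0,0,-0.18],"turn": 0,"grip": 0},
    {"dp": [0,0.03,-0.2],"turn": 0,"grip": 0},
    {"dp": [0,0.07,-0.2],"turn": 0,"grip": 0},
    {"dp": [0,0.11,-0.2],"turn": 0,"grip": 0},
    {"dp": [0,0.15,-0.2],"turn": 0,"grip": 0},
    {"dp": [0,0.19,-0.2],"turn": 0,"grip": 0},
    {"dp": [0,0.23,-0.2],"turn": 0,"grip": 0},
    {"dp": [0,0.26,-0.2],"turn": 0,"grip": 0},
    {"dp": [0,0.28,-0.2],"turn": 0,"grip": 0},
    {"dp": [0,0.28,-0.2],"turn": 0,"grip": 0},
    {"dp": [0,0.28,-0.2],"turn": 0,"grip": 0},
  ],
)

```text
t: 8.2
eef_pos: [0.4832, -0.3552, 0.2333]
ee_rot: [-180.0, 0.0, -14.1]
wrist_force: [0.4, 1.2, -1.0]
finger_gap: 0.0001
gripper_force: 0.0
```

```bash
python3 - <<'E'
from h import *
save("top","pics/top2.png"); o=get_obs(); print(o["t"],o["eef_pos"],o["wrist_force"],np.abs(o["dq"]).max())
E
```

```text
8.25 [ 0.48330558 -0.35510407  0.23344027] [-1.02544167  0.20317167  0.26234505] 0.2212695467525499
```

View pics/top2.png

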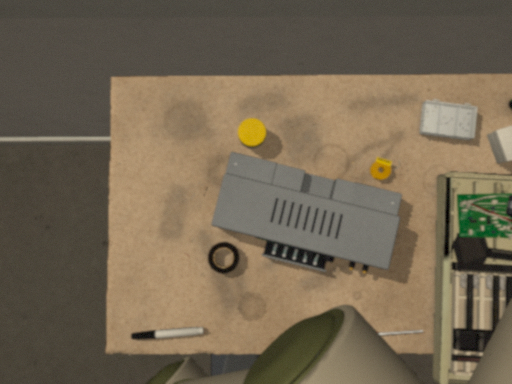

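The tray is out in front, spanning about (265,243) to (330,269), roughly 16 px or 30 mm. The jar (252,132), reel (381,169) and tape (224,257) have not moved. Handing in.

```bash
python3 -c "
from station import *
print(job_done())"
```

```text
the job is handed in; nothing more can be done
None
```

The release plate was pressed to its end stop and the fuse tray stands out about 30 mm by the camera. The jar, reel and tape roll haven't moved, the arm is clear, and the job was handed in at about 8 s. I found the slot in the camera images rather than by running the fingertip along the ledge, and no verdict came back.

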